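# Lock a hard drive into its bench cradle

## Robot

A 7-joint arm with a two-finger parallel gripper is mounted at the origin on a cart in front of the work surface, level with it; the furniture and walls round the work are solid. World frame = base frame: x ahead of the robot, y to its left, z up, the work surface at z = 0. Lengths are in m, angles in rad, forces in N, time in s.
With the tool pointing down it reaches from about 0.4 to 0.85 m from the base axis. Payload 4.5 kg.
Tool frame: the origin (TCP) lies midway between the tips of the shut fingers; the grasp point (between the pads) lies 19 mm behind it (r.grip_point_offset is the distance from the TCP to the grasp point, in m); z points along the fingers, y is the line along which they close (so a half turn about z gives the same grasp; the last joint's range is limited). The gripper opens to 88 mm and grips with 3 to 60 N. Pads are 18 mm wide; open, the fingers measure 123 mm over their backs; the gripper's body (75 mm by 187 mm) begins 45 mm behind the grasp point.
Start: joints at [-1.222, 0.689, -0.195, 1.565, 0.157, 0.902, -0.215], TCP at [0.193, 0.594, 0.239] pointing down, gripper open.
Joint ranges: [-3.01, 3.01], [-0.46, 2.08], [-1.47, 1.51], [0.13, 2.56], [-1, 4.14], [0.04, 2.09], [-2.66, 2.66]. Speed limits (rad/s): [2.57, 2.57, 3.14, 3.14, 3.14, 3.14, 3.14].

## Interface

Orientations are given as a unit quaternion [x, y, z, w].
In Python, from plant import r, optics gives the robot as it stands.
- The arm moves only by the shell command python3 -m pendant 'ROWS' [OPENING] [FORCE]. ROWS is JSON, a list of rows, each a list of 6 numbers: the shift along the tool's x, y, z as a fraction of full scale, then the turn, a rotation vector about the tool's x, y, z as a fraction of full scale. A call has 1 to 5 rows; each row shifts and turns the commanded pose from where the row before left it, along the tool's axes as they then stand; what a row does not reach is not made up. Full scale, the value 1, is 0.025 m for a shift and pi rad for a turn. A row lasts 1/12 s, in which the tool goes at most 41.7 mm and 7.16 degrees, less where a joint would pass 70% of its speed; a pose out of reach is approached as far as the arm can. A call with a number of a shift or a turn outside -1 to 1 is refused whole. A call with a gripper value outside its range is refused whole. OPENING is the opening, from -1 (shut) to 1 (fully open), set as the call begins (- or left out, the last holds). The fingers move at their own pace and stop on an object; FORCE is the grip in N (left out, the last holds). Time passes only in rows, so rows that do not move let the fingers close. It gives the time, the measured TCP pose, the force, the opening and the grip force at its end, in the units of the state.
- r.get_state(): the state, without advancing time (a new reading comes with each control period).
- optics.snapshot(name): name is "scene" or "top" or "wrist"; returns (picture, depth): 480x640x3 uint8, blue, green, red; 480x640 float32, m along the optical axis (not along the pixel's ray), 0 where there is no reading.
- optics.calibration(name): a dict with "vfov" (degrees; the focal length in pixels is half the picture's height over the tangent of half this angle, whatever the lens; pixels are square), "cx", "cy" (the principal point, pixels), "cam_to_world" (4x4, takes a point from camera to world coordinates); the wrist camera has in their place "tool_from_camera" (4x4, takes a point from camera to tool coordinates, whose origin is the TCP and whose axes are the flange's). Camera axes: x right, y up, looking along -z (the intrinsics and any distortion apply to the point x, -y, -z); pixel columns grow to the right and rows downward; lengths in m; the calibration is good to about 2 mm. A picture is of the moment at which its call begins: read the wrist's pose just before it. calibration takes no time and is no camera call.
- r.finish_job(): hands the job in; it is judged then, once.
The state is a dict: "clock": time; "q": joint angles; "qd": joint speeds; "joint_torque": joint torques, N m; "tool_pos": TCP position; "eef_rot": TCP orientation; "contact_force": force on the tool from outside, world axes, zero at the start; "moment": the same for the moment, N m; "opening": opening from 0.0 (shut) to 1.0 (fully open); "finger_force": force on a finger pad.
Only numpy, scipy, OpenCV 4.12 (cv2) and the standard library are available. Lean on these libraries where they do the work, as an engineer would, in place of code of your own. Each camera call takes 0.05 s, during which the arm holds its last target. There are 200 camera calls.

## Task

Secure the hard drive in the bench cradle: swing the open keeper bar over the drive and press it gently down until it snaps past the spring catch and stays fully shut. Then turn the lock knob on the catch post clockwise until its metal finger lies on the index mark, pointing straight along the bar and over the bar's end, and let go. Leave the drive in the cradle and the tub, cooler and tape roll beside it where they are.

Things in the scene. Friction and masses are not known exactly. Their poses are not given: they have to be found in the camera images.
- cradle: Fixed drive cradle: dark steel plate 10 mm thick, 279 mm along its y, 150 mm along its x (72 mm under the post). Origin at bench level below the drive's middle; x along the drive, y along the shut bar, z up. Grey hinge cheeks at its +y end; at its -y end a grey post, 56 x 51 mm, y = -150 to -99 mm, top z = 75 mm; rails 22 mm high at y = +-55 mm beside the drive.
- hinge (a point): Middle of the keeper bar's hinge axis, which runs along cradle x: at cradle (0, 85, 52) mm. The grey cheeks either side reach z = 64 mm and x = +-23 mm.
- keeper_bar: Keeper bar: flat steel, 22 mm wide, 8 mm thick, 169 mm from hinge axis to round nose. Origin on the hinge axis; -y points along the bar to the nose, z out of its outer face (the upper face when shut), x = hinge axis. Stiff hinge friction (about 0.2 N m) keeps it wherever it is left.
- keeper (a joint): Bar angle: 0 = level over the drive, 1.57 = upright; starts at 1.7 to 2.0, leaning back. Shut is somewhere from -0.065 to +0.05, depending on how high the catch slide is clamped on the post this time (not measured: feel for it). Unlatched, it rests on the ball 0.07 above shut. At angle q a point r along the bar is at cradle y = 85 - r cos q, z = 52 + r sin q (mm).
- stop_pad (a joint): The rubber stop below the nose on the catch slide (cradle y = -80 mm), pushed in, m: 0 = free; 0.0003 to 0.0006 once the bar is latched and held down on it. Coming down, the nose first meets the spring ball above the stop (10 to 17 N at the thumb pad), snaps past it after some 5 mm, then meets the stop, about 14 N per mm. Over 30 N on the bar is rough.
- thumb_pad (a point): Centre of the outer (upper when shut) surface of the black ribbed thumb pad on the bar, 26 x 34 mm, 125 mm from the hinge axis, 8 mm off the bar's middle plane: press here.
- lock_knob (a joint): Angle of the lock knob, growing clockwise seen from above; starts at 0 to 0.5. 2.3 = on the index mark, the metal finger pointing along cradle +y, towards the hinge and over the bar's nose end. No stop at the mark: it turns on to 3.0. Friction about 0.05 N m; it stays where it is left. Too far for one grasp: regrasp.
- knob_grip (a point): On the knob's vertical axis (cradle y = -118 mm), mid-grip, z = 100 mm. Grip: black bar 40 x 14 mm, z = 87 to 115 mm, its length along the finger, at (3.871 - joint) rad counterclockwise from cradle +x. The metal finger below it (z = 79 to 85 mm) reaches 50 mm from the axis; a lug at its end hangs to z = 66 mm.
- drive: Hard drive 150 x 102 x 26 mm, loose, lying flat in the cradle between the rails, its long side along cradle x; origin at the centre of its underside, 8 mm above the bench; the shut bar does not touch it.
- tub: Open red parts tub 71 x 105 x 41 mm on the bench on the -x side of the cradle; leave it alone. Origin at the centre of its underside.
- cooler: Finned aluminium cooler 90 x 66 x 34 mm on the bench on the +x side of the cradle; leave it alone. Origin at the centre of its underside.
- tape: Black tape roll 62 mm across, 19 mm high, lying on the bench on the +x side near the catch post; leave it alone. Origin at the centre of its underside.
Things that resemble listed ones, but are neither listed nor needed, are in the scene too. What is shaped like the drive but green is not meant.

How it is judged:
By the outcome, as a careful person would: the job done as asked, in the order asked, and still so for the second after the job is handed in, with the robot touching nothing.
It also fails if it takes over 61 s, if anything falls off the work surface, if the arm or the gripper's body presses on something with over 40 N, if the wrist force passes 120 N, or if a joint passes its speed limit or range.

## Working session

There is one attempt and no reset: what is moved stays moved. The work goes in short steps, Python scripts to look and compute and a shell command to move; the robot and the scene stay as the last step left them, time stands still between calls to the robot, and variables do not carry over. Pictures are saved under pics/ and viewed, at most 10 in all, crops included, and the job is handed in when it is done.

```bash
mkdir -p pics; ls
python3 - <<'E'
from plant import r, optics
import cv2,numpy as np
s=r.get_state();print({k:np.round(v,3).tolist() for k,v in s.items()}, r.grip_point_offset)
for n in("scene","top"):
    p,d=optics.snapshot(n);cv2.imwrite(f"pics/{n}0.png",p);np.save(f"pics/{n}0.npy",d);c=optics.calibration(n)
    print(n,{k:(np.round(v,4).tolist() if not isinstance(v,str) else v) for k,v in c.items()},(d>0).mean())
c=optics.calibration("wrist");print({k:(np.round(v,4).tolist() if not isinstance(v,str) else v) for k,v in c.items()})
E
```

```text
pics
{'clock': 0.0, 'q': [-1.222, 0.69, -0.195, 1.566, 0.157, 0.903, -0.215], 'qd': [0.001, -0.0, -0.001, -0.001, 0.0, -0.001, -0.002], 'joint_torque': [-0.001, -52.756, -1.267, -15.344, -0.053, 0.006, 0.0], 'tool_pos': [0.193, 0.594, 0.238], 'eef_rot': [0.157, 0.988, -0.001, -0.0], 'contact_force': [0.34, 0.76, -0.168], 'moment': [0.038, -0.02, 0.015], 'finger_force': 0.0, 'opening': 1.002} 0.0187
scene {'vfov': 49.0663, 'cx': 319.5732, 'cy': 231.7417, 'cam_to_world': [[0.8809, 0.3098, -0.3577, 0.1746], [-0.4729, 0.6059, -0.6398, -0.4606], [0.0185, 0.7327, 0.6802, 0.7573], [0.0, 0.0, 0.0, 1.0]]} 0.9884244791666666
top {'vfov': 53.6049, 'cx': 316.2915, 'cy': 246.4457, 'cam_to_world': [[0.0171, 0.9928, -0.1185, 0.4143], [-0.9998, 0.0175, 0.0023, 0.1464], [0.0044, 0.1185, 0.9929, 0.9152], [0.0, 0.0, 0.0, 1.0]]} 0.9960677083333334
{'vfov': 60.2154, 'cx': 311.8316, 'cy': 233.5654, 'tool_from_camera': [[0.0011, 0.9593, 0.2824, 0.0738], [1.0, -0.0012, 0.0002, -0.0001], [0.0005, 0.2824, -0.9593, -0.1462], [0.0, 0.0, 0.0, 1.0]]}
```

View pics/top0.png

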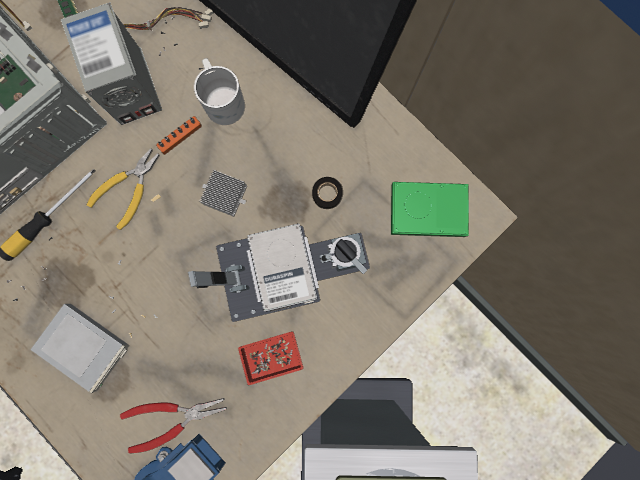

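View pics/scene0.png

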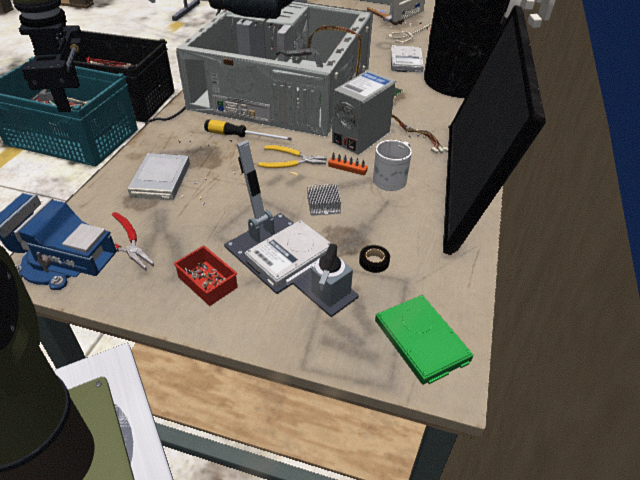

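The top view shows the cradle with the knob at about (347,250), the hinge at (237,278) and the open bar leaning left to (192,280). The tub is at (270,358), the cooler at (223,193) and the tape at (327,192). I'll zoom in.

```bash
cat > h.py <<'E'
import numpy as np,cv2
from plant import r,optics
from scipy.spatial.transform import Rotation as R
def K(c): return 240/np.tan(np.radians(c["vfov"]/2))
def cam(n,s=None):
    c=optics.calibration(n)
    if n=="wrist":
        T=np.eye(4);T[:3,:3]=R.from_quat(s["eef_rot"]).as_matrix();T[:3,3]=s["tool_pos"];M=T@np.array(c["tool_from_camera"])
    else: M=np.array(c["cam_to_world"])
    return K(c),c["cx"],c["cy"],M
def rays(C,uv):
    f,cx,cy,M=C;uv=np.atleast_2d(uv).astype(float)
    d=np.c_[(uv[:,0]-cx)/f,-(uv[:,1]-cy)/f,-np.ones(len(uv))]
    return M[:3,3],d@M[:3,:3].T
def onz(C,uv,z):
    o,d=rays(C,uv);return o+d*((z-o[2])/d[:,2])[:,None]
def cloud(C,D):
    v,u=np.mgrid[:480,:640];o,d=rays(C,np.c_[u.ravel(),v.ravel()]);return (o+d*D.reshape(-1,1)).reshape(480,640,3)
def proj(C,P):
    f,cx,cy,M=C;p=(np.atleast_2d(P)-M[:3,3])@M[:3,:3];return np.c_[cx-f*p[:,0]/p[:,2],cy+f*p[:,1]/p[:,2]]
E
python3 - <<'E'
from h import *
a=cv2.imread("pics/top0.png");C=cam("top");P=cloud(C,np.load("pics/top0.npy"))
z=P[...,2];roi=np.zeros_like(z,bool);roi[215:330,180:380]=1
# dark plate
hsv=cv2.cvtColor(a,cv2.COLOR_BGR2HSV)
for uv in [(347,250),(237,278),(192,280),(285,250),(237,300),(365,268),(360,240),(208,278)]:print(uv,P[uv[1],uv[0]].round(3),hsv[uv[1],uv[0]])
m=roi&(z>0.005)&(z<0.016)&(hsv[...,2]<110)
p=P[m];print("plate z",np.median(z[m]),m.sum())
cnt=cv2.findContours(m.astype(np.uint8),0,2)[0]
pts=np.vstack([c for c in cnt if len(c)>10]).reshape(-1,2)
w=onz(C,pts,0.010)[:,:2];print("plate rect",cv2.minAreaRect((w*1000).astype(np.float32)))
for nm,lo,hi in(("post",.069,.08),("knob",.108,.122),("drive",.03,.038)):
    mm=roi&(z>lo)&(z<hi);q=P[mm][:,:2]*1000;print(nm,mm.sum(),np.median(q,0),cv2.minAreaRect(q.astype(np.float32)) if mm.sum()>5 else 0)
cv2.imwrite("pics/topc.png",cv2.resize(a[210:330,180:380],None,fx=4,fy=4,interpolation=cv2.INTER_CUBIC))
E
```

```text
(347, 250) [0.505 0.092 0.114] [113  13  76]
(237, 278) [0.457 0.286 0.057] [105  16 163]
(192, 280) [0.445 0.326 0.216] [103  11 156]
(285, 250) [0.512 0.203 0.034] [ 15  11 194]
(237, 300) [0.418 0.292 0.011] [113  26  89]
(365, 268) [0.477 0.058 0.085] [105  17 150]
(360, 240) [0.528 0.066 0.073] [100  30 129]
(208, 278) [0.451 0.313 0.17 ] [99 19 93]
plate z 0.00967718869606854 2860
plate rect ((483.2349548339844, 184.5620880126953), (149.30245971679688, 277.9386901855469), 14.190160751342773)
post 513 [504.69151332  87.79106265] ((485.7798767089844, 178.28594970703125), (56.12717056274414, 239.440673828125), 13.779480934143066)
knob 225 [504.76141303  95.73924794] ((484.91729736328125, 194.31134033203125), (37.38604736328125, 235.72572326660156), 12.267356872558594)
drive 3999 [480.16538038 207.93173048] ((486.7348327636719, 184.45880126953125), (146.01756286621094, 210.01339721679688), 13.76903247833252)
```

View pics/topc.png

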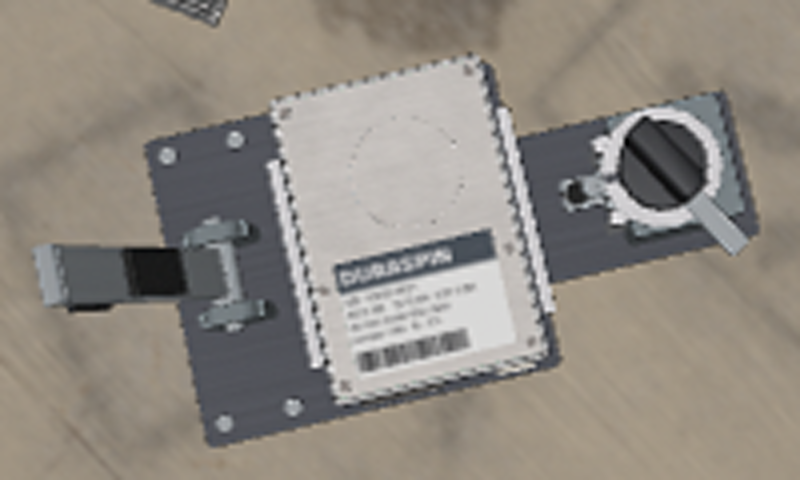

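Run:
```python
from h import *
C=cam("top")
def px(l): l=np.array(l,float);return np.c_[180+(l[:,0]+.5)/4-.5,210+(l[:,1]+.5)/4-.5]
w=onz(C,px([(147,143),(207,445),(558,362),(725,92),(760,232)]),.01)*1000;print(w.round(1))
print("hinge cheek tops",(onz(C,px([(218,230),(232,312)]),.064)*1000).round(1))
print("knob top",(onz(C,px([(662,163)]),.115)*1000).round(1))
print("finger tip",(onz(C,px([(735,247)]),.085)*1000).round(1))
a=(w[0]+w[1])/2;b=(w[3]+w[4])/2;y=(a-b)[:2];L=np.hypot(*y);y/=L;print(L,np.degrees(np.arctan2(-y[0],y[1])))
o=(a+b)[:2]/2+10.5*y;x=np.array([y[1],-y[0]]);print("o",o,"hinge",o+85*y,"knob",o-118*y)
# depth-only checks
P=cloud(C,np.load("pics/top0.npy"))*1000
q=(P[...,:2]-o)
Y=q@y;X=q@x;Z=P[...,2]
for nm,mm in (("post",(Y<-85)&(Y>-165)&(abs(X)<45)&(Z>65)&(Z<79)),("knob",(Y<-85)&(Y>-165)&(abs(X)<45)&(Z>108)),("drive",(abs(Y)<62)&(abs(X)<90)&(Z>28)&(Z<40)),("bar",(Y>80)&(Y<220)&(abs(X)<45)&(Z>75)),("cheek",(Y>60)&(Y<110)&(abs(X)<45)&(Z>45)&(Z<72))):
    print(nm,mm.sum(),"X",np.percentile(X[mm],[2,50,98]).round(1),"Y",np.percentile(Y[mm],[2,50,98]).round(1),"Z",np.percentile(Z[mm],[2,50,98]).round(1))
mm=(Y>80)&(Y<220)&(abs(X)<45)&(Z>75)
print("bar fit Y=a+bZ",np.polyfit(Z[mm],Y[mm],1), np.polyfit(Z[mm],X[mm],1))
S=cam("scene");Ps=cloud(S,np.load("pics/scene0.npy"))*1000
q=Ps[...,:2]-o;Y=q@y;X=q@x;Z=Ps[...,2]
mm=(Y>60)&(Y<220)&(abs(X)<25)&(Z>85)
print("scene bar",mm.sum(),np.polyfit(Z[mm],Y[mm],1),np.median(X[mm]),Z[mm].max())
mm=(Y<-85)&(Y>-165)&(abs(X)<45)&(Z>108);print("knob",X[mm].mean(),Y[mm].mean(),Z[mm].max())
mm=(Y<-70)&(Y>-180)&(abs(X)<60)&(Z>108);print(np.percentile(X[mm],[2,98]),np.percentile(Y[mm],[2,98]))
```

```text
[[521.1 335.9  10. ]
 [378.5 301.7  10. ]
 [420.1 137.1  10. ]
 [550.7  58.8  10. ]
 [483.4  41.7  10. ]]
hinge cheek tops [[476.  291.1  64. ]
 [439.5 283.5  64. ]]
knob top [[504.   95.5 115. ]]
finger tip [[471.   61.3  85. ]]
276.7950104673795 14.068328208078123
o [480.88192872 194.70740644] hinge [460.22022634 277.15796165] knob [509.56523321  80.24663568]
post 387 X [-27.1  -1.1  27.6] Y [-135.9 -123.3  -85.7] Z [70.7 75.7 78.8]
knob 194 X [-17.3   0.6  17.8] Y [-116.7 -104.5  -91.9] Z [110.7 113.7 116.6]
drive 4119 X [-66.3   2.5  73. ] Y [-35.1  12.5  59.7] Z [29.4 33.5 36.9]
bar 625 X [-11.5  -1.6  10.2] Y [101.1 121.9 138.8] Z [ 79.4 164.8 217. ]
cheek 268 X [-24.   -1.4  23.2] Y [ 83.7  95.7 108. ] Z [47.9 59.1 70. ]
bar fit Y=a+bZ [ 0.26960806 76.84388127] [ 0.00345849 -2.03465016]
scene bar 812 [ 0.2619493  79.74736848] -2.958599286980599 216.89151598317835
knob -1.2110953525865613 -105.70736215982866 116.13889645345398
[-17.92691811  16.69095425] [-117.43889848  -92.60354716]
```

The plate is offset from the nominal. From the drive, knob and cheeks, the cradle origin is about (477, 207) mm with yaw 14°, the bar angle is about 1.83 and the knob about 0.17. I'll align the tool with the cradle axes (tool x = cradle +y, tool y = cradle +x) and go behind the bar.

```bash
cat >> h.py <<'E'
O=np.array([.477,.207]);YAW=np.radians(14.0)
yd=np.array([-np.sin(YAW),np.cos(YAW)]);xd=np.array([np.cos(YAW),np.sin(YAW)])
def tocr(p): p=np.atleast_2d(p);return np.c_[(p[:,:2]-O)@xd,(p[:,:2]-O)@yd,p[:,2]]*1000
def st():
    s=r.get_state();M=R.from_quat(s["eef_rot"]).as_matrix()
    print("t",round(s["clock"],2),"cr",tocr(s["tool_pos"])[0].round(1),"xhead",np.degrees(np.arctan2(M[1,0],M[0,0])).round(2),"zax",M[:,2].round(3),"F",np.round(s["contact_force"],1),"open",round(s["opening"],3),"ff",round(s["finger_force"],1),"q",np.round(s["q"],2))
    return s
E
python3 -m pendant '[[0,0,0,0,0,0.0358],[0,0,0,0,0,0.0358],[0,0,0,0,0,0.0358],[0,0,0,0,0,0.0358],[0,0,0,0,0,0.0358]]' -1
python3 -m pendant '[[0,0,0,0,0,0.0358],[0,0,0,0,0,0.0358],[0,0,0,0,0,0.0358],[0,0,0,0,0,0.0358],[0,0,0,0,0,0]]'
python3 -c "from h import *;st()"
python3 -m pendant '[[-0.83,0.56,0,0,0,0],[-0.83,0.56,0,0,0,0],[-0.83,0.56,0,0,0,0],[-0.83,0.56,0,0,0,0],[0,0,0,0,0,0]]'
python3 -c "from h import *;st()"
```

```text
clock: 0.52
tool_pos: [0.1933, 0.594, 0.2383]
eef_rot: [0.427, 0.904, -0.001, 0.0]
contact_force: [1.1, 0.0, -0.4]
opening: 0.649
finger_force: 0.0
clock: 0.93
tool_pos: [0.1932, 0.594, 0.2383]
eef_rot: [0.617, 0.787, -0.0, 0.0]
contact_force: [-0.2, -0.8, 1.0]
opening: 0.266
finger_force: 0.0
t 0.93 cr [-181.7  444.2  238.3] xhead 103.82 zax [ 0.    -0.001 -1.   ] F [-0.2 -0.8  1. ] open 0.266 ff 0.0 q [-1.39  0.69  0.1   1.58 -0.08  0.88 -1.01]
clock: 1.35
tool_pos: [0.2735, 0.5224, 0.2387]
eef_rot: [0.618, 0.786, -0.0, 0.003]
contact_force: [0.4, -0.3, 0.7]
opening: 0.003
finger_force: 0.0
t 1.35 cr [-121.1  355.3  238.7] xhead 103.68 zax [ 0.003 -0.004 -1.   ] F [ 0.4 -0.3  0.7] open 0.003 ff 0.0 q [-1.22  0.64  0.09  1.68 -0.07  0.82 -0.86]
```

```bash
python3 -m pendant '[[-0.78,0.53,0,0,0,0],[-0.78,0.53,0,0,0,0],[-0.78,0.53,0,0,0,0],[-0.78,0.53,0,0,0,0],[-0.78,0.53,0,0,0,0]]' >/dev/null
python3 -m pendant '[[-0.78,0.53,0,0,0,0],[-0.78,0.53,0,0,0,0],[-0.78,0.53,0,0,0,0],[0,0,0,0,0,0],[0,0,0,0,0,0]]'
python3 - <<'E'
from h import *
s=st();p,d=optics.snapshot("wrist");cv2.imwrite("pics/w1.png",p)
C=cam("wrist",s)
P=cloud(C,d);c=tocr(P.reshape(-1,3)).reshape(480,640,3)
X,Y,Z=c[...,0],c[...,1],c[...,2]
for nm,mm in (("bar",(Y>80)&(Y<150)&(abs(X)<25)&(Z>90)),("cheek",(Y>60)&(Y<110)&(abs(X)<35)&(Z>45)&(Z<66)),("drive",(abs(Y)<62)&(abs(X)<90)&(Z>28)&(Z<40)),("tip",(Y>100)&(Z>200)&(Z<225)&(abs(X)<30))):
    mm&=d>0
    if mm.sum()>9: print(nm,mm.sum(),"X",np.percentile(X[mm],[2,50,98]).round(1),"Y",np.percentile(Y[mm],[2,50,98]).round(1),"Z",np.percentile(Z[mm],[2,50,98]).round(1))
mm=(Y>80)&(Y<150)&(abs(X)<25)&(Z>90)
print("fit",np.polyfit(Z[mm],Y[mm],1))
E
```

```text
clock: 2.18
tool_pos: [0.4092, 0.4007, 0.2386]
eef_rot: [0.616, 0.788, -0.0, 0.0]
contact_force: [-0.1, 0.4, -0.7]
opening: 0.003
finger_force: 0.0
t 2.18 cr [-18.9 204.3 238.6] xhead 103.93 zax [-0. -0. -1.] F [-0.1  0.4 -0.7] open 0.003 ff 0.0 q [-0.89  0.62  0.06  1.74 -0.05  0.79 -0.56]
bar 301 X [-10.8  -8.9  -6.4] Y [121.5 126.9 129.4] Z [196.1 212.7 217.1]
cheek 65 X [-20.7 -20.6 -19.8] Y [ 78.3  94.  101.5] Z [46.9 60.7 64.7]
drive 1465 X [-47.3 -24.9  -3.3] Y [-46.  -26.   -6.1] Z [32.6 34.7 36.2]
tip 267 X [-10.9  -8.8  -6.4] Y [122.5 127.2 129.4] Z [200.8 213.7 217.1]
fit [9.27488923e-02 1.07132441e+02]
```

View pics/w1.png

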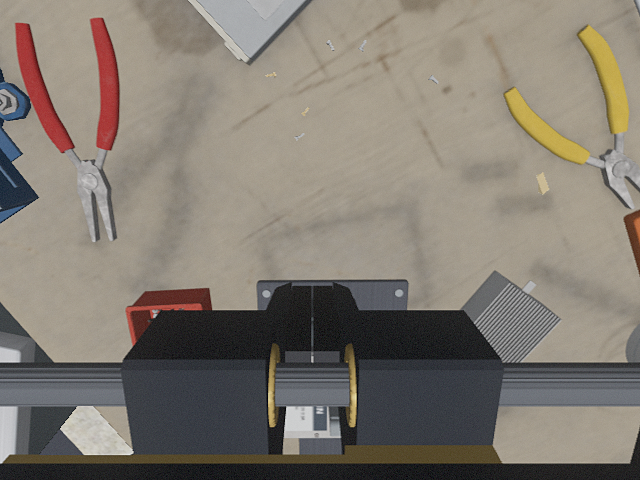

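The bar is visible only behind the gripper. Its nose edge reads Y≈127, Z≈214, and the plate's +y edge is at row 281, columns 258–408. Next I lower behind the bar and sweep it over.

```bash
python3 -c "
from h import *
" 
python3 -m pendant '[[-0.2,0.25,0.8,0,0,0],[-0.2,0.25,0.8,0,0,0],[-0.2,0.25,0.8,0,0,0],[0,0,0,0,0,0],[0,0,0,0,0,0]]' >/dev/null
python3 -c "from h import *;st()"
python3 -m pendant '[[-0.6,0,0,0,0,0],[-0.6,0,0,0,0,0],[-0.4,0,0,0,0,0],[-0.3,0,0,0,0,0],[-0.3,0,0,0,0,0]]' >/dev/null
python3 -c "from h import *;st()"
python3 -m pendant '[[-0.3,0,0,0,0,0],[-0.3,0,0,0,0,0],[-0.3,0,0,0,0,0],[-0.3,0,0,0,0,0],[-0.3,0,0,0,0,0]]' >/dev/null
python3 -c "from h import *;st()"
```

```text
t 2.65 cr [ -2.1 191.5 178.1] xhead 104.1 zax [-0.002 -0.001 -1.   ] F [ 0.1 -0.5 -0.1] open 0.004 ff 0.0 q [-0.85  0.71  0.05  1.77 -0.05  0.67 -0.53]
t 3.07 cr [ -0.4 134.4 179.6] xhead 103.91 zax [ 0.001  0.002 -1.   ] F [0.2 1.4 1.6] open 0.008 ff 0.9 q [-0.75  0.68  0.04  1.84 -0.04  0.62 -0.45]
t 3.48 cr [ -0.7  97.3 178.8] xhead 103.98 zax [ 0.  0. -1.] F [0.2 0.4 1.1] open 0.002 ff 0.9 q [-0.69  0.67  0.03  1.88 -0.03  0.6  -0.4 ]
```

```bash
python3 -m pendant '[[-0.33,0,0.06,0,0,0],[-0.33,0,0.06,0,0,0],[-0.33,0,0.06,0,0,0],[-0.33,0,0.06,0,0,0],[-0.33,0,0.06,0,0,0]]' >/dev/null
python3 -c "from h import *;st()"
python3 -m pendant '[[-0.31,0,0.13,0,0,0],[-0.31,0,0.13,0,0,0],[-0.31,0,0.13,0,0,0],[-0.3,0,0.2,0,0,0],[-0.3,0,0.2,0,0,0]]' >/dev/null
python3 -c "from h import *;st()"
python3 -m pendant '[[-0.25,0,0.22,0,0,0],[-0.25,0,0.22,0,0,0],[-0.24,0,0.24,0,0,0],[-0.22,0,0.24,0,0,0],[0,0,0,0,0,0]]' >/dev/null
python3 -c "from h import *;st();
p,d=optics.snapshot('scene');cv2.imwrite('pics/s1.png',cv2.resize(p[120:330,150:430],None,fx=2.8,fy=2.8))"
```

```text
t 3.9 cr [ -1.1  55.6 170.8] xhead 103.96 zax [-0.001 -0.    -1.   ] F [-0.1  0.8 -0.7] open 0.004 ff 0.6 q [-0.61  0.67  0.02  1.92 -0.02  0.55 -0.34]
t 4.32 cr [ -1.   17.4 150.9] xhead 103.97 zax [-0. -0. -1.] F [-0.4  1.  -0.5] open 0.006 ff 0.5 q [-0.53  0.69  0.    1.96 -0.    0.49 -0.28]
t 4.73 cr [ -1.6  -7.7 127.2] xhead 103.86 zax [-0.002 -0.002 -1.   ] F [-0.3 -0.2  1.4] open 0.006 ff 0.0 q [-0.48  0.73 -0.    1.99  0.01  0.43 -0.25]
```

View pics/s1.png

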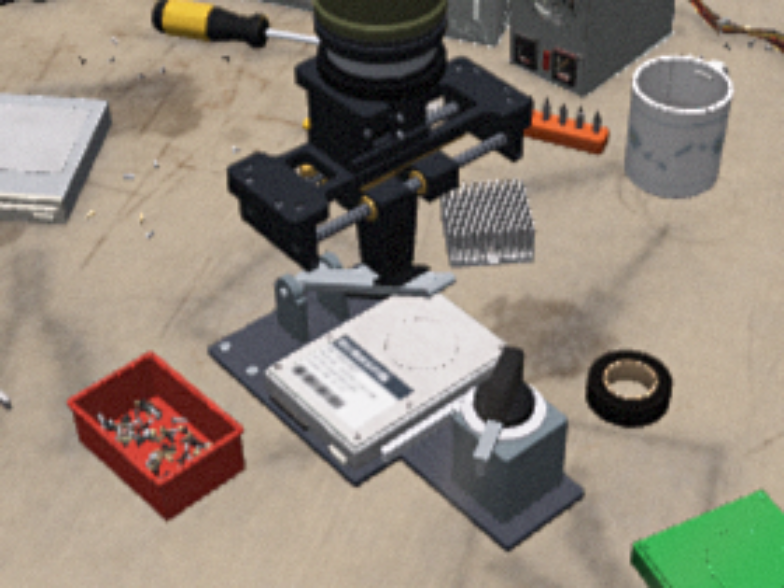

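The bar is following at about 35° above level, and the drive, tub, cooler and tape are undisturbed. I'll bring it down over the catch slowly, reading force.

```bash
python3 -m pendant '[[-0.3,0,0.32,0,0,0],[-0.26,0,0.34,0,0,0],[-0.26,0,0.34,0,0,0],[-0.26,0,0.34,0,0,0],[-0.2,0,0.2,0,0,0]]' >/dev/null
python3 -c "from h import *;st()"
python3 -m pendant '[[0,0,0.06,0,0,0],[0,0,0.06,0,0,0],[0,0,0.06,0,0,0],[0,0,0,0,0,0]]' >/dev/null
python3 -c "from h import *;st()"
python3 -m pendant '[[0,0,0.04,0,0,0],[0,0,0.04,0,0,0],[0,0,0,0,0,0]]' >/dev/null
python3 -c "from h import *;st()"
python3 -m pendant '[[0,0,0.04,0,0,0],[0,0,0.04,0,0,0],[0,0,0,0,0,0]]' >/dev/null
python3 -c "from h import *;st()"
```

```text
t 5.2 cr [ -1.5 -39.   88.6] xhead 103.93 zax [-0.001 -0.001 -1.   ] F [-0.2  0.9  0.6] open 0.006 ff 0.3 q [-0.42  0.79 -0.01  2.02  0.03  0.33 -0.21]
t 5.53 cr [ -0.9 -37.5  85.4] xhead 103.99 zax [ 0.  0. -1.] F [-0.2 -0.1 -0.3] open 0.002 ff 0.0 q [-0.42  0.8  -0.01  2.02  0.03  0.32 -0.21]
t 5.78 cr [ -0.7 -37.5  83.6] xhead 103.99 zax [ 0.  0. -1.] F [0.1 0.6 0.1] open 0.006 ff 0.2 q [-0.42  0.8  -0.01  2.02  0.03  0.31 -0.21]
t 6.03 cr [ -0.8 -37.6  81.4] xhead 103.98 zax [ 0.  0. -1.] F [ 1.1 -0.2 -0.1] open 0.009 ff 0.2 q [-0.42  0.81 -0.01  2.02  0.03  0.31 -0.21]
```

```bash
for i in 1; do
python3 -m pendant '[[0,0,0.04,0,0,0],[0,0,0.04,0,0,0],[0,0,0.04,0,0,0],[0,0,0,0,0,0]]' >/dev/null
python3 -c "from h import *;st()"
python3 -m pendant '[[0,0,0.04,0,0,0],[0,0,0.04,0,0,0],[0,0,0,0,0,0]]' >/dev/null
python3 -c "from h import *;st()"
python3 -m pendant '[[0,0,0.04,0,0,0],[0,0,0.04,0,0,0],[0,0,0,0,0,0]]' >/dev/null
python3 -c "from h import *;st()"
done
```

```text
t 6.37 cr [ -0.9 -37.7  78.3] xhead 103.97 zax [-0.  0. -1.] F [ 0.1 -0.2  0.6] open 0.004 ff 0.2 q [-0.42  0.81 -0.01  2.03  0.03  0.3  -0.21]
t 6.62 cr [ -1.  -37.7  76.3] xhead 103.97 zax [-0. -0. -1.] F [ 0.4 -0.8  0.1] open 0.004 ff 0.2 q [-0.42  0.82 -0.01  2.03  0.03  0.3  -0.21]
t 6.87 cr [ -0.9 -37.7  74.3] xhead 103.97 zax [-0. -0. -1.] F [-0.1 -0.6  0.1] open 0.007 ff 0.1 q [-0.42  0.82 -0.01  2.03  0.03  0.29 -0.21]
```

```bash
python3 -m pendant '[[0,0,0.04,0,0,0],[0,0,0.04,0,0,0],[0,0,0,0,0,0]]' >/dev/null
python3 -c "from h import *;st()"
python3 -m pendant '[[0,0,0.04,0,0,0],[0,0,0.04,0,0,0],[0,0,0,0,0,0]]' >/dev/null
python3 -c "from h import *;st()"
python3 -m pendant '[[0,0,0.04,0,0,0],[0,0,0,0,0,0]]' >/dev/null
python3 -c "from h import *;st()"
python3 -m pendant '[[0,0,0.04,0,0,0],[0,0,0,0,0,0]]' >/dev/null
python3 -c "from h import *;st()"
```

```text
t 7.12 cr [ -0.9 -37.7  72.3] xhead 103.97 zax [-0.  0. -1.] F [ 1.6  0.7 -0.1] open 0.004 ff 0.1 q [-0.42  0.83 -0.01  2.03  0.03  0.29 -0.21]
t 7.37 cr [ -0.9 -37.8  70.4] xhead 103.97 zax [-0. -0. -1.] F [ 0.5 -1.   0.3] open 0.004 ff 0.3 q [-0.42  0.83 -0.01  2.03  0.03  0.28 -0.21]
t 7.53 cr [ -0.9 -37.8  69.7] xhead 103.96 zax [ 0.  0. -1.] F [-0.2 -0.8  3.5] open 0.004 ff 1.9 q [-0.42  0.83 -0.01  2.03  0.03  0.28 -0.21]
t 7.7 cr [ -0.8 -37.9  69. ] xhead 103.95 zax [ 0. -0. -1.] F [-0.2 -0.6  7.3] open 0.01 ff 3.3 q [-0.42  0.83 -0.01  2.03  0.03  0.28 -0.21]
```

```bash
python3 -m pendant '[[0,0,0.04,0,0,0],[0,0,0,0,0,0]]' >/dev/null
python3 -c "from h import *;st()"
python3 -m pendant '[[0,0,0.04,0,0,0],[0,0,0,0,0,0]]' >/dev/null
python3 -c "from h import *;st()"
python3 -m pendant '[[0,0,0.04,0,0,0],[0,0,0,0,0,0]]' >/dev/null
python3 -c "from h import *;st()"
```

```text
t 7.87 cr [ -0.8 -37.9  67.8] xhead 103.96 zax [ 0.  0. -1.] F [-0.3  0.6 -0.1] open -0.0 ff 0.1 q [-0.42  0.83 -0.01  2.03  0.03  0.28 -0.21]
t 8.03 cr [ -0.8 -37.9  66.6] xhead 103.96 zax [ 0. -0. -1.] F [-0.2 -0.7  1.6] open 0.008 ff 0.6 q [-0.42  0.84 -0.01  2.03  0.03  0.28 -0.21]
t 8.2 cr [ -0.9 -37.7  65.3] xhead 103.96 zax [ 0.  0. -1.] F [ 0.5 -0.3 -0.3] open 0.006 ff 0.0 q [-0.42  0.84 -0.01  2.03  0.03  0.27 -0.21]
```

```bash
python3 -m pendant '[[0,0,0.04,0,0,0],[0,0,0,0,0,0]]' >/dev/null
python3 -c "from h import *;st()"
python3 -m pendant '[[0,0,0.03,0,0,0],[0,0,0,0,0,0]]' >/dev/null
python3 -c "from h import *;st()"
python3 -m pendant '[[0,0,0.03,0,0,0],[0,0,0,0,0,0]]' >/dev/null
python3 -c "from h import *;st()"
```

```text
t 8.37 cr [ -1.  -37.5  64.1] xhead 103.98 zax [-0.  0. -1.] F [-0.4 -0.5 -0.1] open 0.001 ff 0.0 q [-0.42  0.84 -0.01  2.03  0.03  0.27 -0.21]
t 8.53 cr [ -1.  -37.4  63.4] xhead 103.99 zax [-0.  0. -1.] F [-0.3 -0.3  0.4] open 0.008 ff 0.0 q [-0.42  0.84 -0.01  2.03  0.03  0.27 -0.21]
t 8.7 cr [ -0.9 -37.5  62.8] xhead 103.98 zax [-0.  0. -1.] F [ 0.  -0.2  0.8] open 0.007 ff 0.0 q [-0.42  0.84 -0.01  2.03  0.03  0.27 -0.21]
```

```bash
python3 -m pendant '[[0,0,0.03,0,0,0],[0,0,0,0,0,0]]' >/dev/null
python3 -c "from h import *;st()"
python3 -m pendant '[[0,0,0.03,0,0,0],[0,0,0,0,0,0]]' >/dev/null
python3 -c "from h import *;st()"
python3 -m pendant '[[0,0,0.03,0,0,0],[0,0,0,0,0,0]]' >/dev/null
python3 -c "from h import *;st()"
```

```text
t 8.87 cr [ -0.9 -37.6  62.4] xhead 103.97 zax [ 0.  0. -1.] F [-0.1 -0.3  3.3] open 0.006 ff 1.5 q [-0.42  0.84 -0.01  2.03  0.03  0.27 -0.21]
t 9.03 cr [ -0.9 -37.6  61.9] xhead 103.97 zax [ 0.  0. -1.] F [-1.  -0.8  7.1] open 0.006 ff 3.5 q [-0.42  0.85 -0.01  2.03  0.03  0.27 -0.21]
t 9.2 cr [ -0.9 -37.6  61.5] xhead 103.97 zax [ 0.  0. -1.] F [-1.9 -0.3 10.8] open 0.001 ff 5.4 q [-0.42  0.85 -0.01  2.03  0.03  0.26 -0.21]
```

```bash
python3 -m pendant '[[0,0,0.03,0,0,0],[0,0,0,0,0,0]]' >/dev/null
python3 -c "from h import *;st()"
python3 -m pendant '[[0,0,0.03,0,0,0],[0,0,0,0,0,0]]' >/dev/null
python3 -c "from h import *;st()"
```

```text
t 9.37 cr [ -0.9 -37.7  61.2] xhead 103.97 zax [ 0.001  0.    -1.   ] F [-2.6 -0.6 14.8] open 0.003 ff 7.3 q [-0.42  0.85 -0.01  2.03  0.03  0.26 -0.21]
t 9.53 cr [ -0.9 -37.7  60.8] xhead 103.96 zax [ 0.001  0.    -1.   ] F [-3.5 -1.  19.4] open 0.004 ff 9.4 q [-0.42  0.85 -0.01  2.03  0.03  0.26 -0.21]
```

Stiff rise to 19 N with no further snap means the bar is on the stop, after snapping past the ball at Z≈69. I'll lift off and look at the nose and knob from above with the wrist camera.

```bash
python3 -m pendant '[[0,0,-0.05,0,0,0],[0,0,-0.3,0,0,0],[0,0,-0.8,0,0,0],[0,0,-0.9,0,0,0],[0,0,-0.9,0,0,0]]' >/dev/null
python3 -m pendant '[[0,0,-0.9,0,0,0],[0,0,-0.9,0,0,0],[-0.7,0,-0.8,0,0,0],[-0.9,0,0,0,0,0],[-0.9,0,0,0,0,0]]' >/dev/null
python3 -m pendant '[[-0.9,0,0,0,0,0],[-0.9,0,0,0,0,0],[-0.9,0,0,0,0,0],[-0.7,0,0,0,0,0],[0,0,0,0,0,0]]' >/dev/null
python3 -m pendant '[[0,0,0,0,0,0],[0,0,0,0,0,0]]' -0.1 >/dev/null
python3 - <<'E'
from h import *
s=st();p,d=optics.snapshot("wrist");cv2.imwrite("pics/w2.png",p);np.save("pics/w2.npy",d)
C=cam("wrist",s);c=tocr(cloud(C,d).reshape(-1,3)).reshape(480,640,3);X,Y,Z=c[...,0],c[...,1],c[...,2]
print(C[0])
mm=(abs(X)<9)&(Y>-70)&(Y<70)&(Z>40)&(Z<75)&(d>0)
print("bar",mm.sum(),np.polyfit(Y[mm],Z[mm],1),np.percentile(X[mm],[2,98]))
mm=(abs(X)<40)&(Y>-165)&(Y<-75)&(Z>107)&(Z<122)&(d>0);print("knob",mm.sum(),cv2.minAreaRect(np.c_[X[mm],Y[mm]].astype(np.float32)),np.c_[X[mm],Y[mm]].mean(0))
mm=(abs(X)<40)&(Y>-165)&(Y<-75)&(Z>70)&(Z<79)&(d>0);print("post",np.percentile(X[mm],[1,99]),np.percentile(Y[mm],[1,99]))
E
```

```text
t 10.95 cr [  -1.  -183.9  197.9] xhead 104.03 zax [-0.     0.001 -1.   ] F [-0.3 -0.2 -0.5] open 0.134 ff 0.0 q [-0.11  0.61 -0.05  1.92  0.05  0.61  0.05]
413.8932269405888
bar 1312 [ 0.22776418 73.37232233] [-8.81805294  8.64506751]
knob 1921 ((1.0548696517944336, -116.82532501220703), (40.01205825805664, 13.98000717163086), 30.034563064575195) [   1.15108198 -116.57037044]
post [-26.56181637  28.55388109] [-148.48753728  -90.68857476]
```

View pics/w2.png

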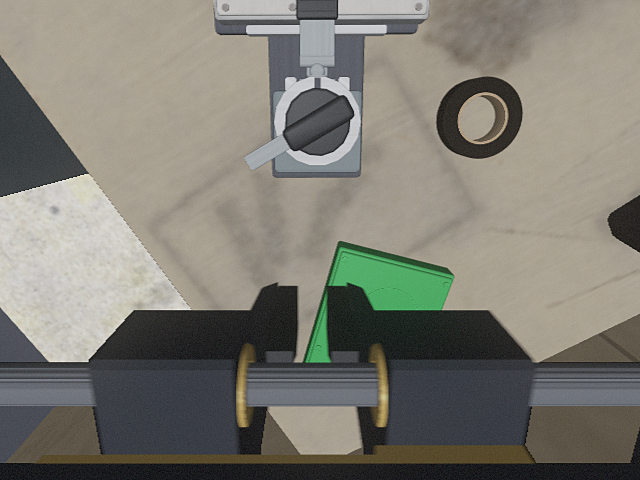

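Wrist view: bar shut with its nose at (317,68) and the index mark at (317,83). The grip is centred at (318,122), with the finger pointing lower-left to (250,163). That puts the knob joint near 0.20 and its axis at cradle (1,-117). I'll check the bar height, move over the knob and pre-turn 120° counterclockwise.

```bash
python3 -m pendant '[[0.67,0.02,0,0,0,-0.039],[0,0,0,0,0,0],[0,0,0,0,0,0]]' -0.3 >/dev/null
python3 - <<'E'
from h import *
d=np.load("pics/w2.npy");s=st()
# bar at time of w2: pose
s["tool_pos"]=[*(O+(-1.0*xd-183.9*yd)/1000),.1979];s["eef_rot"]=R.from_matrix(np.c_[np.r_[yd,0],np.r_[xd,0],[0,0,-1]]).as_quat()
C=cam("wrist",s);c=tocr(cloud(C,d).reshape(-1,3)).reshape(480,640,3);X,Y,Z=c[...,0],c[...,1],c[...,2]
for a in range(-84,-30,6):
    m=(abs(X)<7)&(Y>a)&(Y<a+6)&(Z>35);print(a,m.sum(),np.median(Z[m]).round(1) if m.any() else 0,end='; ')
E
```

```text
t 11.25 cr [  -0.3 -166.5  198. ] xhead 111.06 zax [-0.     0.001 -1.   ] F [-0.6 -0.   0.5] open 0.351 ff 0.0 q [-0.12  0.61 -0.08  1.93  0.08  0.61  0.11]
-84 205 58.6; -78 214 58.7; -72 244 58.7; -66 232 58.5; -60 272 58.9; -54 248 62.5; -48 121 62.1; -42 0 0; -36 0 0;
```

```bash
python3 -m pendant '[[0,0,0,0,0,-0.0393],[0,0,0,0,0,-0.0393],[0,0,0,0,0,-0.0393],[0,0,0,0,0,-0.0393],[0,0,0,0,0,-0.0393]]' >/dev/null
python3 -m pendant '[[0,0,0,0,0,-0.0393],[0,0,0,0,0,-0.0393],[0,0,0,0,0,-0.0393],[0,0,0,0,0,-0.0393],[0,0,0,0,0,-0.0393]]' >/dev/null
python3 -m pendant '[[0,0,0,0,0,-0.0393],[0,0,0,0,0,-0.0393],[0,0,0,0,0,-0.0393],[0,0,0,0,0,-0.0393],[0,0,0,0,0,-0.0393]]' >/dev/null
python3 -m pendant '[[0,0,0,0,0,-0.0393],[0,0,0,0,0,0],[0,0,0,0,0,0]]' >/dev/null
cat >> h.py <<'E'
def go(X,Y):
    s=st();M=R.from_quat(s["eef_rot"]).as_matrix();c=tocr(s["tool_pos"])[0]
    d=np.r_[((X-c[0])*xd+(Y-c[1])*yd),0]@M;print("tool shift mm",d.round(1),"units",(d/25).round(2))
E
python3 -c "from h import *;go(1.05,-116.8)"
```

```text
t 12.75 cr [  -0.6 -168.8  197.7] xhead -136.13 zax [-0.001  0.    -1.   ] F [-0.6 -0.5  0.6] open 0.349 ff 0.0 q [ 0.23  0.68 -0.66  1.91  0.6   0.76  1.56]
tool shift mm [-27.4  44.3   0. ] units [-1.09  1.77  0.  ]
```

```bash
python3 -m pendant '[[-0.27,0.44,0,0,0,0],[-0.27,0.44,0,0,0,0],[-0.27,0.44,0,0,0,0],[-0.28,0.45,0,0,0,0],[0,0,0,0,0,0]]' >/dev/null
python3 -c "from h import *;go(1.05,-116.8)"
python3 -m pendant '[[0,0,0.7,0,0,0],[0,0,0.7,0,0,0],[0,0,0.7,0,0,0],[0,0,0.5,0,0,0],[0,0,0,0,0,0]]' >/dev/null
python3 -c "from h import *;go(1.05,-116.8)"
```

```text
t 13.17 cr [   1.1 -113.3  198.4] xhead -135.81 zax [ 0.001  0.002 -1.   ] F [-0.1  0.1 -0.3] open 0.351 ff 0.0 q [ 0.12  0.67 -0.66  1.93  0.59  0.74  1.46]
tool shift mm [ 1.8 -3.  -0. ] units [ 0.07 -0.12 -0.  ]
t 13.58 cr [  -0.7 -117.8  130.9] xhead -136.01 zax [-0.004 -0.002 -1.   ] F [ 0.2 -0.9  0.1] open 0.352 ff 0.0 q [ 0.06  0.77 -0.56  1.98  0.71  0.6   1.36]
tool shift mm [-2.  0. -0.] units [-0.08  0.   -0.  ]
```

Nothing has been touched yet. I'll lower to about Z=91 and close gently.

```bash
python3 -m pendant '[[-0.04,0,0.4,0,0,0],[-0.02,0,0.4,0,0,0],[0,0,0.4,0,0,0],[0,0,0.36,0,0,0],[0,0,0,0,0,0]]' >/dev/null
python3 -c "from h import *;go(1.05,-116.8)"
python3 -m pendant '[[0,0,0,0,0,0],[0,0,0,0,0,0],[0,0,0,0,0,0],[0,0,0,0,0,0],[0,0,0,0,0,0]]' -1 12
python3 -c "from h import *;go(1.05,-116.8)"
```

```text
t 14.0 cr [   1.2 -115.9   92.3] xhead -135.83 zax [-0.002 -0.001 -1.   ] F [ 0.2 -0.5  0.2] open 0.353 ff 0.0 q [ 0.02  0.83 -0.49  2.    0.78  0.51  1.3 ]
tool shift mm [ 0.6 -0.7  0. ] units [ 0.02 -0.03  0.  ]
clock: 14.42
tool_pos: [0.5081, 0.0945, 0.0943]
eef_rot: [-0.375, 0.927, -0.001, 0.001]
contact_force: [3.6, -2.1, -0.9]
opening: 0.159
finger_force: 12.0
t 14.42 cr [   3.  -116.7   94.3] xhead -135.89 zax [ 0.002 -0.001 -1.   ] F [ 3.6 -2.1 -0.9] open 0.159 ff 12.0 q [ 0.02  0.82 -0.49  2.    0.78  0.51  1.3 ]
tool shift mm [ 1.7  0.8 -0. ] units [ 0.07  0.03 -0.  ]
```

```bash
python3 -m pendant '[[0,0,0,0,0,0.03],[0,0,0,0,0,0.035],[0,0,0,0,0,0.035],[0,0,0,0,0,0.035],[0,0,0,0,0,0.035]]' - 20 >/dev/null
python3 -c "from h import *;go(1.05,-116.8)"
python3 -m pendant '[[0,0,0,0,0,0.035],[0,0,0,0,0,0.035],[0,0,0,0,0,0.035],[0,0,0,0,0,0.035],[0,0,0,0,0,0]]' >/dev/null
python3 -c "from h import *;go(1.05,-116.8)"
```

```text
t 14.83 cr [   3.1 -117.    94.3] xhead -166.8 zax [ 0.002 -0.001 -1.   ] F [ 3.3 -3.2 -0.7] open 0.154 ff 20.0 q [-0.06  0.8  -0.35  2.    0.62  0.44  0.92]
tool shift mm [ 2.   0.2 -0. ] units [ 0.08  0.01 -0.  ]
t 15.25 cr [   3.  -117.4   94.3] xhead 168.0 zax [ 0.002 -0.002 -1.   ] F [ 3.4 -4.8 -0.7] open 0.16 ff 20.0 q [-0.13  0.79 -0.24  2.01  0.46  0.39  0.64]
tool shift mm [ 2.  -0.3 -0. ] units [ 0.08 -0.01 -0.  ]
```

```bash
python3 -m pendant '[[0,0,0,0,0,0.035],[0,0,0,0,0,0.035],[0,0,0,0,0,0.035],[0,0,0,0,0,0.035],[0,0,0,0,0,0.035]]' >/dev/null
python3 -m pendant '[[0,0,0,0,0,0.035],[0,0,0,0,0,0.035],[0,0,0,0,0,0.035],[0,0,0,0,0,0.035],[0,0,0,0,0,0.025]]' >/dev/null
python3 -m pendant '[[0,0,0,0,0,0],[0,0,0,0,0,0]]' >/dev/null
python3 -c "from h import *;go(1.05,-116.8)"
```

```text
t 16.25 cr [   2.4 -117.8   94.3] xhead 107.02 zax [ 0.002 -0.002 -1.   ] F [ 2.6 -5.2  0. ] open 0.16 ff 20.0 q [-0.27  0.79 -0.01  2.01  0.02  0.34  0.01]
tool shift mm [ 1.1 -1.2 -0. ] units [ 0.04 -0.05 -0.  ]
```

```bash
python3 -m pendant '[[0,0,0,0,0,0.016],[0,0,0,0,0,0],[0,0,0,0,0,0]]' >/dev/null
python3 -c "from h import *;go(1.05,-116.8)"
python3 -m pendant '[[0,0,0,0,0,0],[0,0,0,0,0,0],[0,0,0,0,0,0],[0,0,-0.2,0,0,0],[0,0,-0.6,0,0,0]]' -0.1 >/dev/null
python3 -m pendant '[[0,0,-0.9,0,0,0],[0,0,-0.9,0,0,0],[0,0,-0.9,0,0,0],[-0.5,0,-0.7,0,0,0],[-0.8,0,0,0,0,0]]' >/dev/null
python3 -m pendant '[[-0.8,0,0,0,0,0],[-0.5,0,0,0,0,0],[0,0,0,0,0,0],[0,0,0,0,0,0]]' >/dev/null
cat > m.py <<'E'
from h import *
import sys
s=st();p,d=optics.snapshot("wrist");cv2.imwrite(f"pics/{sys.argv[1]}.png",p)
C=cam("wrist",s);c=tocr(cloud(C,d).reshape(-1,3)).reshape(480,640,3);X,Y,Z=c[...,0],c[...,1],c[...,2]
mm=(abs(X)<40)&(Y>-165)&(Y<-75)&(Z>107)&(Z<122)&(d>0);print("knob",mm.sum(),cv2.minAreaRect(np.c_[X[mm],Y[mm]].astype(np.float32)))
b=(abs(X)<20)&(Y>-60)&(Y<-30)&(Z>54)&(Z<66)&(d>0)
for nm,lo,hi,z0,z1 in(("finger",-96,-72,81,90),("bar",-62,-45,54,66),("post",-145,-100,70,79)):
    L=[]
    for a in range(lo,hi,4):
        m=(abs(X)<40)&(Y>a)&(Y<a+4)&(Z>z0)&(Z<z1)&(d>0)
        if m.sum()>5:L.append((a+2,*np.percentile(X[m],[2,98]).round(1),np.median(Z[m]).round(1),m.sum()))
    print(nm,L)
E
python3 m.py w3
```

```text
t 16.5 cr [   2.3 -117.9   94.3] xhead 104.14 zax [ 0.001 -0.002 -1.   ] F [ 0.7 -5.1 -0.2] open 0.163 ff 20.0 q [-0.27  0.79  0.    2.01 -0.    0.34 -0.02]
tool shift mm [ 1.1 -1.3 -0. ] units [ 0.04 -0.05 -0.  ]
t 17.67 cr [   2.3 -180.6  199.2] xhead 104.24 zax [-0.     0.001 -1.   ] F [ 0.2 -0.5  0. ] open 0.45 ff 0.0 q [-0.14  0.61 -0.01  1.92  0.01  0.61  0.09]
knob 1864 ((0.8826684951782227, -116.95332336425781), (13.708749771118164, 39.406402587890625), 0.806512176990509)
finger [(-94, np.float64(-3.7), np.float64(5.8), np.float64(84.5), np.int64(117)), (-90, np.float64(-3.7), np.float64(5.8), np.float64(84.5), np.int64(120)), (-86, np.float64(-3.7), np.float64(5.7), np.float64(84.6), np.int64(119)), (-82, np.float64(-3.7), np.float64(5.7), np.float64(84.7), np.int64(125)), (-78, np.float64(-3.7), np.float64(5.6), np.float64(84.5), np.int64(128)), (-74, np.float64(-3.7), np.float64(5.6), np.float64(84.6), np.int64(121))]
bar [(-60, np.float64(-9.9), np.float64(11.1), np.float64(58.5), np.int64(241)), (-56, np.float64(-11.0), np.float64(12.0), np.float64(59.7), np.int64(317)),
[... 472 characters left out ...]
(-131, np.float64(-26.5), np.float64(28.4), np.float64(77.2), np.int64(224)), (-127, np.float64(-26.5), np.float64(28.6), np.float64(77.9), np.int64(175)), (-123, np.float64(-26.4), np.float64(28.9), np.float64(78.0), np.int64(135)), (-119, np.float64(-26.2), np.float64(28.7), np.float64(78.0), np.int64(135)), (-115, np.float64(-26.9), np.float64(28.5), np.float64(78.1), np.int64(141)), (-111, np.float64(-26.7), np.float64(28.3), np.float64(77.9), np.int64(148)), (-107, np.float64(-26.6), np.float64(28.1), np.float64(77.8), np.int64(194)), (-103, np.float64(-26.4), np.float64(28.7), np.float64(77.3), np.int64(248)), (-99, np.float64(-25.1), np.float64(27.3), np.float64(77.6), np.int64(322))]
```

View pics/w3.png

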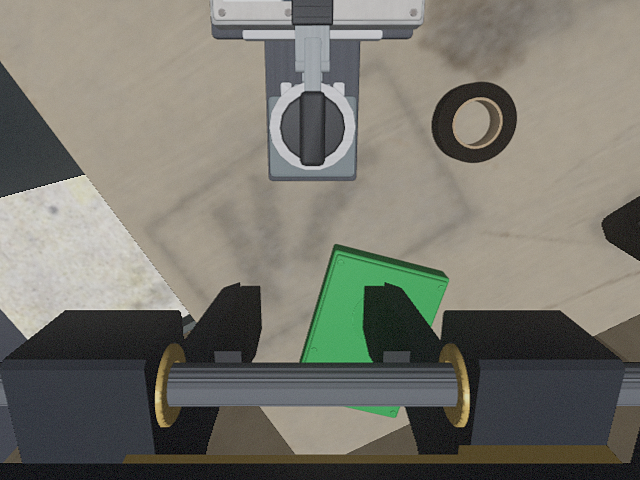

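The finger points straight along the bar (columns 303–323 down to row 85, within about 0.5° and 1 mm of the bar's centreline). The bar is still fully down at Z≈58.5, and the gripper is clear.

```bash
python3 -c "
from plant import r
print(r.finish_job())"
```

```text
the job is handed in; nothing more can be done
None
```

The keeper bar is snapped shut past the catch, the lock knob's finger lies on the index mark over the bar's end, the drive and the items beside it were not touched, and the job is handed in at about 18 s on the robot clock.

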